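# Clamp a gift box in the bow-tying jig

### The arm

A 6-joint arm with a two-finger parallel gripper is mounted at the origin on a cart in front of the work surface, level with it; the furniture and walls round the work are solid. World frame = base frame: x ahead of the robot, y to its left, z up, the work surface at z = 0. Lengths are in mm, angles in rad, forces in N, time in s.
With the tool pointing down it reaches from about 275 to 750 mm from the base axis. Payload 10.2 kg.
Tool frame: the origin (TCP) lies midway between the tips of the shut fingers; the grasp point (between the pads) lies 19 mm behind it; z points along the fingers, y is the line along which they close (so a half turn about z gives the same grasp; the last joint's range is limited). The gripper opens to 85 mm and grips with 20 to 120 N. Pads are 22 mm wide; open, the fingers measure 114 mm over their backs; the gripper's body (76 mm by 85 mm) begins 54 mm behind the grasp point. The pads swing forward as they close: fully open they stand 13 mm farther back than shut.
Start: joints at [1.108, 0.313, 1.498, -0, 1.331, -0.223], TCP at [124.705, 509.98, 231.294] pointing down, gripper open.
Joint ranges: [-2.94, 2.94], [-0.97, 2.17], [0.19, 2.56], [-1.23, 4.37], [0.02, 3.11], [-2.88, 2.88]. Speed limits (rad/s): [2.39, 2.39, 3.01, 3.14, 3.14, 3.14].

### API

Orientations are given as a unit quaternion [w, x, y, z].
In Python, from rig import sense, capture, finish_job, find_in, place_of gives the robot as it stands. The module is installed in compiled form; this text tells all that it offers.
- The arm moves only by the shell command python3 -m jog 'ROWS' [FORCE]. ROWS is JSON, a list of rows, each an object of numbers: "tx", "ty", "tz": the shift along the tool's x, y, z in mm; "ax", "ay", "az": the turn, a rotation vector about the tool's x, y, z in rad; "jaw": the closure, from -1 (fully open) to 1 (shut), so that 0 is half open. In form: [{"tx": .., "ty": .., "tz": .., "ax": .., "ay": .., "az": .., "jaw": ..}, ...]. A call has 1 to 5 rows; each row shifts and turns the commanded pose from where the row before left it, along the tool's axes as they then stand; what a row does not reach is not made up. A row lasts 1/8 s, in which the tool goes at most 62.5 mm and 10.7 degrees, less where a joint would pass 70% of its speed; a pose out of reach is approached as far as the arm can. A call with a gripper value outside its range is refused whole. The fingers move at their own pace and stop on an object; FORCE is the grip in N (left out, the last holds). Time passes only in rows, so rows that do not move let the fingers close. It gives the time, the measured TCP pose, the force, the opening and the grip force at its end, in the units of the state.
- sense(): the state, without advancing time (a new reading comes with each control period).
- capture(name): name is "side" or "top"; returns a dict with "color" (480x640x3 uint8, red, green, blue), "depth" (480x640 float32, mm along the optical axis (not along the pixel's ray), 0 where there is no reading), "fx", "fy", "cx", "cy" (pixels), "camera_from_world" (4x4, takes a point from world to camera coordinates). Camera axes: x right, y up, looking along -z (the intrinsics and any distortion apply to the point x, -y, -z); pixel columns grow to the right and rows downward; lengths in mm; the calibration is good to about 2 mm. A picture is of the moment at which its call begins.
- finish_job(): hands the job in; it is judged then, once.
Trained networks look in the newest picture that a camera, given by its name, has taken for a name from the list of things; names that differ only in an ending like _2 or _b are one class to them, and where a whole thing is asked for, a point or a joint stands for the part that bears it (a point fixed in the world has none). Each returns a list of dicts, best first, with "conf" (0 to 1); they miss things now and then, are a little off and sometimes report something else, mostly with a low value. They report only what shows in the picture. A call takes as long as a camera call.
- find_in(query, camera): "centre" ([column, row] in pixels, amid what is visible of it).
- place_of(query, camera): "centre" ([column, row] in pixels: a listed point, or the origin of a listed thing).
The state is a dict: "time_s": time; "joints": joint angles; "dq": joint speeds; "tau": joint torques, N m; "eef_pos": TCP position; "ee_rot": TCP orientation; "force": force on the tool from outside, world axes, zero at the start; "wrist_torque": the same for the moment, N m; "grip_width": opening from 0.0 (shut) to 1.0 (fully open); "grip_force": force on a finger pad.
Only numpy, scipy, OpenCV 4.12 (cv2) and the standard library are available. Lean on these libraries where they do the work, as an engineer would, in place of code of your own. Each camera call takes 0.05 s, during which the arm holds its last target. There are 200 camera calls.

### The job

Get the white gift box that lies in the wooden jig ready for its ribbon: with the fingertips, push it along the jig until it is fully home against the end stop, then flip the red-handled toggle clamp over so that it snaps past centre and its rubber pad holds the box down. Only slide the box, never lift or tip it, do not flip the clamp before the box is home, and leave the goods and tools round the jig where they are.

Things in the scene. Friction and masses are not known exactly. Their poses are not given: they have to be found in the camera images.
- jig: Wooden bow-tying jig, screwed to the table. Origin on the table under the middle of the box channel. y runs along the channel to the end stop, x across it to the side where the clamp stands, z up. Board 8 mm thick, x -62 to +98, y -165 to +120 mm. Two guide rails, tops 40 mm above the table, from y -50 to the stop, 106 mm apart. Clamp tower at x +65 to +102, y +60 to +110, 92 mm high.
- jig_stop (a point): Middle of the end stop's face, 32 mm above the table (jig x 0, y +105 mm); axes as the jig's. The stop's top is 46 mm above the table.
- box_center (a point): Centre of the closed white card gift box, 100 mm wide (x) x 182 long (y) x 48 high, about 0.25 kg. It lies on the jig's board, its y the same way as the jig's y; at first 45 to 80 mm short of the stop. The face to push is 91 mm from the centre on the -y side, 8 to 53 mm above the table; it always sticks out of the rails, also when home.
- box_end (a point): Middle of the box's leading end face (+y, the one that meets the stop), 91 mm from its centre, half-way up.
- clamp_lever (a joint): Toggle clamp's lever, rad: 0 = open (as it starts), grows as its handle swings to jig -x. Middle at 0.565: short of it an over-centre spring returns it to 0, beyond it the lever snaps on by itself. Takes about 5 to 8 N at the handle at first, less towards the middle. Rests at about 1.1 with the pad on the box; 1.13 is the limit with nothing under it.
- lever_bar (a point): Middle of the clamp's red T-handle, a round bar 18 mm thick, 66 mm long, parallel to jig y, on a 75 mm radius about an axle at jig x +78, y +85, height 80 mm. Open: at jig x +124, height 139 mm, leaning away from the channel; upright: height 155; shut: jig x +47, height 149, leaning over the box. Push it from its outer (jig +x) side towards jig -x.
- clamp_pad: Hold-down arm's rubber pad, 20 mm across, on a stiff spring (gives up to 4 mm), carried by the lever. Origin on the lever's axle. Shut, the pad lies on the lid at jig x +23, y +85, its underside 56 mm above the table; open, the arm stands up.
- butter_bar_1: Bystander, loose: wrapped butter bar at the right rear, 57x101x25 mm; origin under its middle. Not to be moved.
- butter_bar_2: Bystander, loose: wrapped butter bar near the table's front edge on the right, 57x101x25 mm; origin under its middle. Not to be moved.
- ring_pack_3: Bystander, loose: small ring cake in a film bag, at the left front, 90x94x25 mm; origin under its middle. Not to be moved.
- ring_pack_4: Bystander, loose: small ring cake in a film bag, at the right rear, 90x94x25 mm; origin under its middle. Not to be moved.
- stamp: Bystander, loose: wooden hand stamp standing upright, left of the jig, 26x34x62 mm; origin under its middle. Not to be moved.
- tin: Bystander, loose: round printed tin at the left rear, 58x57x72 mm; origin under its middle. Not to be moved.
- rattan: Bystander, loose: woven rattan ball at the left rear, 61x59x56 mm; origin under its middle. Not to be moved.
- white_box: The same gift box as box_center; this origin is under its middle, on the jig's board. Axes as described there.

How it is judged (in metres and radians):
On the way, in this order (a step that is already met when the one before it is completed fails the run):
1. the box is home against the end stop while the clamp is still open (y of box_end in the frame of jig_stop above -0.005 m and value of joint clamp_lever below 0.25 rad), for 0.2 s.
2. the toggle clamp has snapped shut with its pad on the box (value of joint clamp_lever above 0.98 rad and y of box_end in the frame of jig_stop above -0.005 m and contact force between clamp_pad and white_box above 1 N), for 0.2 s.
At the end, for the whole second after the job is handed in: The box's end face is within 5 mm of the end stop, the box lies flat on the jig, the lever stands past 0.98 rad and the pad presses on the box with more than 1 N (all of step 2 and z of box_center in the frame of jig below 0.038 m and angle between box_center's own z axis and vertical below 0.08 rad); the robot touches nothing.
It fails at once if the box is lifted off the jig's board (more than 10 mm) or tipped (z of box_center in the frame of jig above 0.042 m or angle between box_center's own z axis and vertical above 0.15 rad).
It fails at once if the clamp is flipped before the box is home (value of joint clamp_lever above 0.6 rad and y of box_end in the frame of jig_stop below -0.01 m).
It fails at once if a bystander is moved more than 20 mm (distance of any of butter_bar_1, butter_bar_2, ring_pack_3, ring_pack_4, stamp, tin, rattan from where it was at the start of the episode above 0.02 m).
It also fails if it takes over 48 s, if anything falls off the work surface, if the arm or the gripper's body presses on something with over 40 N, if the wrist force passes 120 N, or if a joint passes its speed limit or range.

## Working session

There is one attempt and no reset: what is moved stays moved. The work goes in short steps, Python scripts to look and compute and a shell command to move; the robot and the scene stay as the last step left them, time stands still between calls to the robot, and variables do not carry over. Pictures are saved under pics/ and viewed, at most 10 in all, crops included, and the job is handed in when it is done.

```bash
mkdir -p pics; cat > h.py <<'E'
import numpy as np, cv2
from rig import *
def px2w(c,uv,z=None,depth=None):
    u,v=uv; M=np.linalg.inv(c["camera_from_world"])
    r=np.array([(u-c["cx"])/c["fx"],-(v-c["cy"])/c["fy"],-1.])
    o=M[:3,3]; d=M[:3,:3]@r
    if depth is not None: return o+d*depth
    return o+d*((z-o[2])/d[2])
def dep(c,uv,k=2):
    u,v=int(round(uv[0])),int(round(uv[1])); p=c["depth"][max(0,v-k):v+k+1,max(0,u-k):u+k+1]; p=p[p>0]
    return float(np.median(p)) if p.size else None
def tri(c1,a,c2,b):
    P=[]
    for c,uv in((c1,a),(c2,b)):
        M=np.linalg.inv(c["camera_from_world"]); d=M[:3,:3]@np.array([(uv[0]-c["cx"])/c["fx"],-(uv[1]-c["cy"])/c["fy"],-1.]); P.append((M[:3,3],d/np.linalg.norm(d)))
    A=np.zeros((3,3));B=np.zeros(3)
    for o,d in P: Q=np.eye(3)-np.outer(d,d);A+=Q;B+=Q@o
    x=np.linalg.solve(A,B); return x,[float(np.linalg.norm((np.eye(3)-np.outer(d,d))@(x-o))) for o,d in P]
E
python3 - <<'E'
from h import *
C={}
for n in("side","top"):
    C[n]=capture(n); cv2.imwrite(f"pics/{n}0.png",C[n]["color"][:,:,::-1])
    print(n,np.linalg.inv(C[n]["camera_from_world"])[:3].round(2).tolist(),C[n]["fx"])
    print({k:v for k,v in C[n].items() if k not in("color","depth","camera_from_world")})
for q in["jig","jig_stop","box_center","box_end","lever_bar","clamp_pad","white_box"]:
    r={n:place_of(q,n)[:2] for n in C}
    for n in r:
        for h in r[n]:
            d=dep(C[n],h["centre"]); print(q,n,np.round(h["centre"],1),round(h["conf"],2), None if d is None else px2w(C[n],h["centre"],depth=d).round(0))
    if r["side"] and r["top"]: print("  tri",[np.round(x,1) for x in tri(C["side"],r["side"][0]["centre"],C["top"],r["top"][0]["centre"])])
s=sense();print(s["ee_rot"],s["eef_pos"],s["time_s"])
E
```

```text
side [[-1.0, 0.01, -0.03, 499.93], [-0.03, -0.61, 0.79, 894.99], [-0.01, 0.79, 0.61, 810.02]] 446.88911688499365
{'fx': 446.88911688499365, 'fy': 446.88911688499365, 'cx': 315.2069260512039, 'cy': 236.45747780356348}
top [[0.01, 1.0, -0.08, 437.75], [-1.0, 0.01, -0.01, -24.29], [-0.01, 0.08, 1.0, 1357.18]] 488.680363497921
{'fx': 488.680363497921, 'fy': 488.680363497921, 'cx': 333.06120301790156, 'cy': 233.4441288802502}
jig side [344.6 257.8] 0.83 [457. -35.  27.]
jig top [350.5 265.3] 0.91 [452. -60.  54.]
  tri [array([454.2, -61.1,   5.4]), array([2., 2.])]
jig_stop side [354.5 274. ] 0.98 [435.  51.  47.]
jig_stop top [311.9 269.6] 0.7 [439.  43.  43.]
  tri [array([436.6,  43.7,  40.2]), array([2.4, 2.4])]
box_center side [344.3 238.2] 0.96 [458. -87.  55.]
box_center top [374.8 261.5] 0.92 [ 463. -124.   55.]
box_center top [460.8 212.2] 0.72 [ 601. -362.   20.]
  tri [array([ 459.7, -126.3,   24.6]), array([3.5, 3.5])]
box_end side [348.8 256.4] 0.83 [446. -35.  32.]
box_end top [341.1 268.5] 0.74 [443. -35.   9.]
  tri [array([444.6, -35.1,  32.5]), array([1.6, 1.6])]
lever_bar side [300.7 243.5] 0.76 [568.  53. 145.]
lever_bar top [313.6 223.3] 0.72 [555.  36. 139.]
  tri [array([562.4,  36.5, 131.2]), array([7., 7.])]
white_box side [343.9 242.2] 0.96 [459. -67.  56.]
white_box side [344.3 257.7] 0.51 [458. -35.  27.]
white_box top [375.1 263.8] 0.74 [ 456. -125.   55.]
white_box top [399.8 182.5] 0.42 [ 682. -195.   20.]
  tri [array([ 457. , -128.6,    7.9]), array([0.1, 0.1])]
[-4.15305356e-06  1.19619766e-01  9.92819778e-01  8.94616020e-06] [124.70525465 509.98616512 231.30096513] 0.8
```

View pics/top0.png

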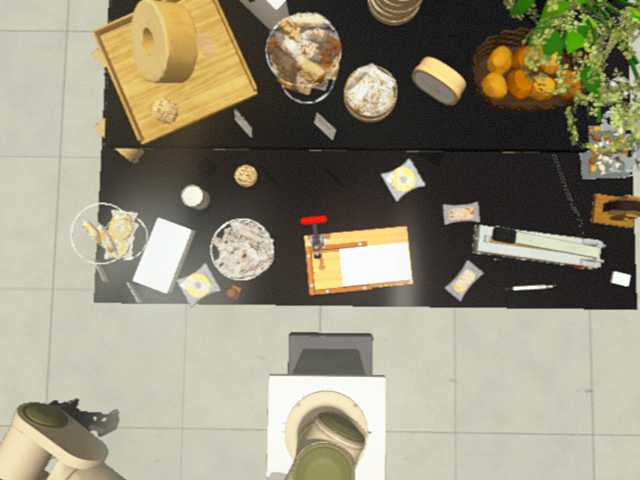

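View pics/side0.png

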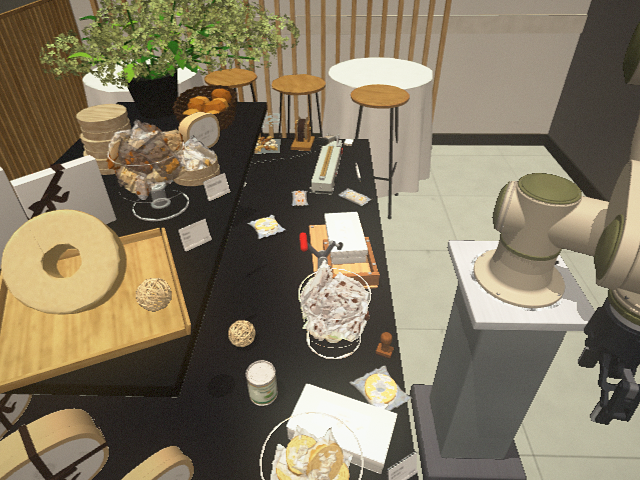

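The top view shows the jig at cols 305–412, rows 228–295, its channel running left to the stop. The box lid is at about (376,266), the red handle at (314,220) and a glass bowl on a stand at (242,249). The side view agrees: lid at (346,237), handle at (304,242). Next I'll refine the jig yaw and check the clearances.

```bash
python3 - <<'E'
from h import *
c=capture("top"); M=np.linalg.inv(c["camera_from_world"])
v,u=np.mgrid[0:480,0:640]; D=c["depth"]
r=np.stack([(u-c["cx"])/c["fx"],-(v-c["cy"])/c["fy"],-np.ones_like(u,float)],-1)*D[...,None]
P=r@M[:3,:3].T+M[:3,3]
col=c["color"].astype(int); X,Y,Z=P[...,0],P[...,1],P[...,2]
roi=(D>0)&(X>380)&(X<560)&(Y>-260)&(Y<70)
m=roi&(col.min(-1)>190)&(Z>47)&(Z<65)
p=P[m]; (cx,cy),wh,a=cv2.minAreaRect(p[:,:2].astype(np.float32)); print("lid",cx,cy,wh,a,np.median(p[:,2]),m.sum())
red=(D>0)&(col[...,0]>150)&(col[...,1]<60)&(col[...,2]<60)&(Z>100)&(Z<200)&(X>480)&(X<650)&(abs(Y)<150)
q=P[red];(hx,hy),wh,a=cv2.minAreaRect(q[:,:2].astype(np.float32)); print("bar",hx,hy,wh,a,np.percentile(q[:,2],[5,50,95]),red.sum())
b=(D>0)&(X>350)&(X<700)&(Y>80)&(Y<320);print("bowl max z",np.percentile(Z[b],99.8),"xmin",X[b&(Z>60)].min(),Y[b&(Z>60)].min())
b=(D>0)&(X>200)&(X<760)&(Y>-500)&(Y<-240)&(Z>10); print("right side zmax",Z[b].max())
n=b&(Y>-330);print("near", P[n][:,:2].min(0) if n.any() else None,P[n].max(0) if n.any() else None)
for nm in("butter_bar_2","stamp","ring_pack_3"):
    h=place_of(nm,"top")[:2]; print(nm,[(px2w(c,k["centre"],z=0).round(0),round(k["conf"],2)) for k in h])
E
```

```text
lid 451.62799072265625 -83.11781311035156 (98.59416961669922, 267.0599365234375) 6.54543399810791 54.581782464457774 2529
bar 563.274169921875 36.48342514038086 (16.789491653442383, 63.323577880859375) 6.528126239776611 [139.92906874 145.6153316  150.58298498] 165
bowl max z 178.62381850764763 xmin 369.4611119749539 137.8473052649249
right side zmax 491.66931660661123
near [ 388.2457086  -329.78352304] [ 759.99889651 -240.03822649  254.28074219]
butter_bar_2 [(array([ 604., -371.,    0.]), 0.62), (array([ 412., -372.,    0.]), 0.59)]
stamp [(array([576.,  39.,   0.]), 0.57), (array([379., 267.,   0.]), 0.55)]
ring_pack_3 [(array([ 689., -197.,    0.]), 0.85), (array([396., 362.,   0.]), 0.81)]
```

```bash
python3 -m jog '[{"az":-0.177,"jaw":1},{"az":-0.177,"jaw":1},{"tx":-15,"ty":-48,"jaw":1},{"tx":-15,"ty":-48,"jaw":1},{"tx":-15,"ty":-48,"jaw":1}]' 30; python3 -m jog '[{"tx":-15,"ty":-48,"jaw":1},{"tx":-15,"ty":-48,"jaw":1},{"tx":-15,"ty":-48,"jaw":1},{"tx":-15,"ty":-48,"jaw":1},{"tx":-15,"ty":-48,"jaw":1}]'
```

```text
schema error: expected keys tx, ty, tz, ax, ay, az, jaw
schema error: expected keys tx, ty, tz, ax, ay, az, jaw
```

```bash
python3 -m jog '[{"tx":-15,"ty":-48,"jaw":1},{"tx":-15,"ty":-48,"jaw":1},{"tx":-15,"ty":-48,"jaw":1},{"tx":-15,"ty":-48,"jaw":1},{"tx":-15,"ty":-48,"jaw":1}]'; python3 -m jog '[{"tx":-15,"ty":-48,"jaw":1},{"tx":-15,"ty":-48,"jaw":1},{"tx":-15,"ty":-48,"jaw":1},{"tx":-15,"ty":-48,"jaw":1},{"jaw":1}]'
```

```text
schema error: expected keys tx, ty, tz, ax, ay, az, jaw
schema error: expected keys tx, ty, tz, ax, ay, az, jaw
```

All seven keys are required in every row.

```bash
python3 -m jog '[{"tx":0,"ty":0,"tz":0,"ax":0,"ay":0,"az":-0.177,"jaw":1},{"tx":0,"ty":0,"tz":0,"ax":0,"ay":0,"az":-0.177,"jaw":1},{"tx":-15,"ty":-48,"tz":0,"ax":0,"ay":0,"az":0,"jaw":1},{"tx":-15,"ty":-48,"tz":0,"ax":0,"ay":0,"az":0,"jaw":1},{"tx":-15,"ty":-48,"tz":0,"ax":0,"ay":0,"az":0,"jaw":1}]' 30; python3 -m jog '[{"tx":-15,"ty":-48,"tz":0,"ax":0,"ay":0,"az":0,"jaw":1},{"tx":-15,"ty":-48,"tz":0,"ax":0,"ay":0,"az":0,"jaw":1},{"tx":-15,"ty":-48,"tz":0,"ax":0,"ay":0,"az":0,"jaw":1},{"tx":-15,"ty":-48,"tz":0,"ax":0,"ay":0,"az":0,"jaw":1},{"tx":-15,"ty":-48,"tz":0,"ax":0,"ay":0,"az":0,"jaw":1}]'
```

```text
time_s: 1.62
eef_pos: [186.2, 370.7, 231.3]
ee_rot: [0.0, -0.057, 0.998, 0.0]
force: [1.1, 0.9, 0.4]
grip_width: -0.004
grip_force: 0.0
time_s: 2.25
eef_pos: [288.1, 140.7, 231.6]
ee_rot: [0.001, -0.057, 0.998, 0.0]
force: [1.6, 0.3, 0.7]
grip_width: -0.001
grip_force: 0.0
```

```bash
python3 -m jog '[{"tx":-15,"ty":-48,"tz":0,"ax":0,"ay":0,"az":0,"jaw":1},{"tx":-15,"ty":-48,"tz":0,"ax":0,"ay":0,"az":0,"jaw":1},{"tx":-15,"ty":-48,"tz":0,"ax":0,"ay":0,"az":0,"jaw":1},{"tx":-15,"ty":-48,"tz":0,"ax":0,"ay":0,"az":0,"jaw":1},{"tx":-15,"ty":-48,"tz":0,"ax":0,"ay":0,"az":0,"jaw":1}]'; python3 -m jog '[{"tx":-15,"ty":-48,"tz":0,"ax":0,"ay":0,"az":0,"jaw":1},{"tx":-15,"ty":-48,"tz":0,"ax":0,"ay":0,"az":0,"jaw":1},{"tx":-15,"ty":-48,"tz":0,"ax":0,"ay":0,"az":0,"jaw":1},{"tx":0,"ty":0,"tz":0,"ax":0,"ay":0,"az":0,"jaw":1},{"tx":0,"ty":0,"tz":0,"ax":0,"ay":0,"az":0,"jaw":1}]'
```

```text
time_s: 2.88
eef_pos: [390.0, -89.5, 231.5]
ee_rot: [0.0, -0.057, 0.998, -0.0]
force: [1.0, -0.4, 0.1]
grip_width: -0.001
grip_force: 0.0
time_s: 3.5
eef_pos: [450.4, -225.2, 231.2]
ee_rot: [-0.0, -0.057, 0.998, 0.0]
force: [-0.6, 0.4, -0.4]
grip_width: 0.0
grip_force: 0.0
```

```bash
python3 -m jog '[{"tx":-18,"ty":-49,"tz":0,"ax":0,"ay":0,"az":0,"jaw":1},{"tx":0,"ty":0,"tz":50,"ax":0,"ay":0,"az":0,"jaw":1},{"tx":0,"ty":0,"tz":50,"ax":0,"ay":0,"az":0,"jaw":1},{"tx":0,"ty":0,"tz":30,"ax":0,"ay":0,"az":0,"jaw":1},{"tx":0,"ty":0,"tz":0,"ax":0,"ay":0,"az":0,"jaw":1}]'
python3 - <<'E'
from h import *
for n in("side","top"):
    c=capture(n)["color"][:,:,::-1]
    a=c[150:300,250:420] if n=="side" else c[190:340,270:440]
    cv2.imwrite(f"pics/{n}1.png",cv2.resize(a,None,fx=3,fy=3,interpolation=2))
cv2.imwrite("pics/both1.png",cv2.resize(np.hstack([cv2.imread("pics/side1.png"),cv2.imread("pics/top1.png")]),(800,353)))
E
```

```text
time_s: 4.12
eef_pos: [473.4, -270.7, 100.2]
ee_rot: [-0.001, -0.058, 0.998, 0.001]
force: [-0.4, -0.4, 1.4]
grip_width: 0.001
grip_force: 0.0
```

View pics/both1.png

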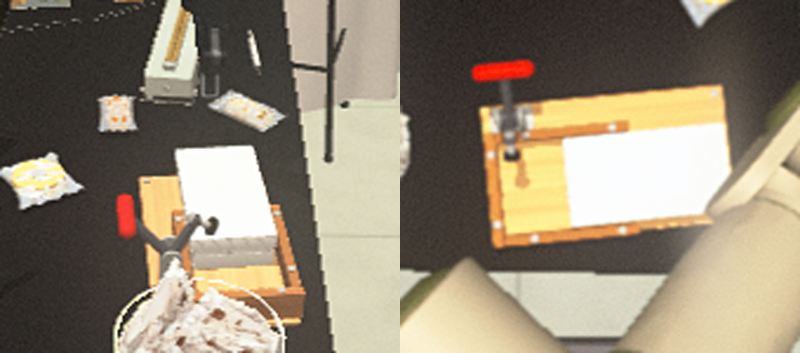

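The side crop shows the dark gripper at about (212,60), behind the box and clear of the butter bar at (250,108). The box still lies short of the stop. Next I lower the tool and start the push.

```bash
python3 -m jog '[{"tx":0,"ty":0,"tz":40,"ax":0,"ay":0,"az":0,"jaw":1},{"tx":0,"ty":0,"tz":32,"ax":0,"ay":0,"az":0,"jaw":1},{"tx":0,"ty":15,"tz":0,"ax":0,"ay":0,"az":0,"jaw":1},{"tx":0,"ty":10,"tz":0,"ax":0,"ay":0,"az":0,"jaw":1},{"tx":0,"ty":0,"tz":0,"ax":0,"ay":0,"az":0,"jaw":1}]'
python3 -m jog '[{"tx":0,"ty":6,"tz":0,"ax":0,"ay":0,"az":0,"jaw":1},{"tx":0,"ty":6,"tz":0,"ax":0,"ay":0,"az":0,"jaw":1},{"tx":0,"ty":6,"tz":0,"ax":0,"ay":0,"az":0,"jaw":1},{"tx":0,"ty":6,"tz":0,"ax":0,"ay":0,"az":0,"jaw":1},{"tx":0,"ty":6,"tz":0,"ax":0,"ay":0,"az":0,"jaw":1}]'
python3 -m jog '[{"tx":0,"ty":6,"tz":0,"ax":0,"ay":0,"az":0,"jaw":1},{"tx":0,"ty":6,"tz":0,"ax":0,"ay":0,"az":0,"jaw":1},{"tx":0,"ty":6,"tz":0,"ax":0,"ay":0,"az":0,"jaw":1},{"tx":0,"ty":6,"tz":0,"ax":0,"ay":0,"az":0,"jaw":1},{"tx":0,"ty":6,"tz":0,"ax":0,"ay":0,"az":0,"jaw":1}]'
```

```text
time_s: 4.85
eef_pos: [472.0, -247.0, 31.1]
ee_rot: [0.001, -0.058, 0.998, -0.001]
force: [-0.3, -0.8, 1.0]
grip_width: -0.0
grip_force: 0.0
time_s: 5.48
eef_pos: [467.9, -217.5, 29.4]
ee_rot: [0.0, -0.057, 0.998, -0.0]
force: [-0.3, -2.6, 0.5]
grip_width: 0.001
grip_force: 1.1
time_s: 6.1
eef_pos: [464.4, -187.5, 29.3]
ee_rot: [0.0, -0.057, 0.998, -0.0]
force: [0.6, -2.2, 0.7]
grip_width: -0.001
grip_force: 1.3
```

```bash
python3 -m jog '[{"tx":0,"ty":6,"tz":0,"ax":0,"ay":0,"az":0,"jaw":1},{"tx":0,"ty":6,"tz":0,"ax":0,"ay":0,"az":0,"jaw":1},{"tx":0,"ty":6,"tz":0,"ax":0,"ay":0,"az":0,"jaw":1},{"tx":0,"ty":4,"tz":0,"ax":0,"ay":0,"az":0,"jaw":1},{"tx":0,"ty":4,"tz":0,"ax":0,"ay":0,"az":0,"jaw":1}]'
python3 -m jog '[{"tx":0,"ty":2,"tz":0,"ax":0,"ay":0,"az":0,"jaw":1},{"tx":0,"ty":2,"tz":0,"ax":0,"ay":0,"az":0,"jaw":1},{"tx":0,"ty":2,"tz":0,"ax":0,"ay":0,"az":0,"jaw":1}]'
```

```text
time_s: 6.72
eef_pos: [461.5, -161.8, 29.3]
ee_rot: [0.0, -0.057, 0.998, -0.0]
force: [0.5, -2.7, 1.2]
grip_width: -0.005
grip_force: 1.4
time_s: 7.1
eef_pos: [460.8, -156.0, 29.3]
ee_rot: [0.0, -0.057, 0.998, -0.0]
force: [-0.1, -2.5, 1.2]
grip_width: -0.001
grip_force: 1.5
```

```bash
for i in 1 ; do python3 -m jog '[{"tx":0,"ty":2,"tz":0,"ax":0,"ay":0,"az":0,"jaw":1},{"tx":0,"ty":2,"tz":0,"ax":0,"ay":0,"az":0,"jaw":1}]'; done
python3 -m jog '[{"tx":0,"ty":1,"tz":0,"ax":0,"ay":0,"az":0,"jaw":1},{"tx":0,"ty":1,"tz":0,"ax":0,"ay":0,"az":0,"jaw":1}]'
```

```text
time_s: 7.35
eef_pos: [460.4, -152.0, 29.3]
ee_rot: [0.0, -0.057, 0.998, -0.0]
force: [0.1, -2.6, 1.1]
grip_width: 0.001
grip_force: 1.5
time_s: 7.6
eef_pos: [460.4, -151.5, 29.5]
ee_rot: [0.0, -0.057, 0.998, -0.001]
force: [-2.2, -14.7, -1.0]
grip_width: -0.001
grip_force: 7.3
```

The force jumped to 15 N at the expected place, so the box has met the stop. I'll hold briefly, back off, raise the tool and check.

```bash
python3 -m jog '[{"tx":0,"ty":1,"tz":0,"ax":0,"ay":0,"az":0,"jaw":1},{"tx":0,"ty":0,"tz":0,"ax":0,"ay":0,"az":0,"jaw":1},{"tx":0,"ty":0,"tz":0,"ax":0,"ay":0,"az":0,"jaw":1},{"tx":0,"ty":-20,"tz":0,"ax":0,"ay":0,"az":0,"jaw":1},{"tx":0,"ty":-20,"tz":0,"ax":0,"ay":0,"az":0,"jaw":1}]'
python3 -m jog '[{"tx":0,"ty":0,"tz":-50,"ax":0,"ay":0,"az":0,"jaw":1},{"tx":0,"ty":0,"tz":-50,"ax":0,"ay":0,"az":0,"jaw":1},{"tx":0,"ty":0,"tz":-50,"ax":0,"ay":0,"az":0,"jaw":1},{"tx":0,"ty":0,"tz":-50,"ax":0,"ay":0,"az":0,"jaw":1},{"tx":0,"ty":0,"tz":0,"ax":0,"ay":0,"az":0,"jaw":1}]'
python3 - <<'E'
from h import *
C={n:capture(n) for n in("side","top")}
for q in("jig_stop","box_center","box_end","lever_bar"):
    r={n:place_of(q,n)[:1] for n in C}
    if all(r.values()): print(q,[np.round(x,1) for x in tri(C["side"],r["side"][0]["centre"],C["top"],r["top"][0]["centre"])])
    else: print(q,r)
a=C["side"]["color"][150:300,250:420,::-1]; b=C["top"]["color"][190:340,270:440,::-1]
cv2.imwrite("pics/both2.png",cv2.resize(np.hstack([a,b]),(800,353),interpolation=2))
E
```

```text
time_s: 8.22
eef_pos: [464.5, -189.5, 29.1]
ee_rot: [-0.0, -0.057, 0.998, 0.0]
force: [-0.1, -0.7, 0.3]
grip_width: -0.002
grip_force: 0.0
time_s: 8.85
eef_pos: [465.6, -190.1, 232.6]
ee_rot: [0.003, -0.057, 0.998, -0.002]
force: [-0.2, -0.6, -1.3]
grip_width: 0.002
grip_force: 0.0
jig_stop [array([438.6,  37.9,  31.4]), array([1.3, 1.3])]
box_center [array([448.9, -46.1,  20.4]), array([0.5, 0.5])]
box_end [array([435.7,  46.6,  46.5]), array([4.3, 4.3])]
lever_bar [array([567.6,  41.9, 144.8]), array([5.7, 5.7])]
```

View pics/both2.png

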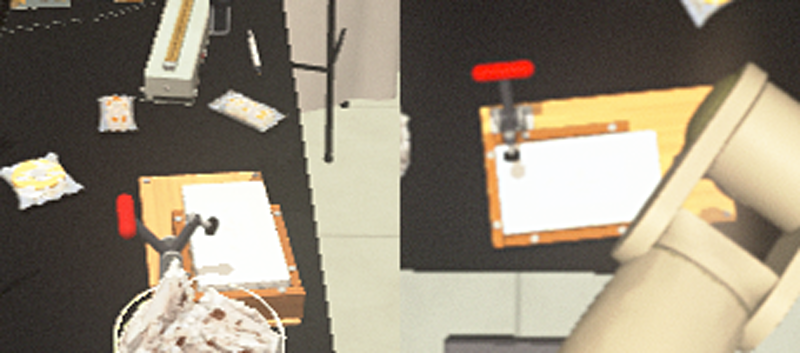

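The box now fills the channel up to the stop: in the top crop its left edge at x≈497 meets the stop bar, and the clamp is still open with the handle at (503,70). Next I go round to the outer side of the handle.

```bash
python3 -m jog '[{"tx":-40,"ty":20,"tz":0,"ax":0,"ay":0,"az":0,"jaw":1},{"tx":-40,"ty":30,"tz":0,"ax":0,"ay":0,"az":0,"jaw":1},{"tx":-40,"ty":40,"tz":0,"ax":0,"ay":0,"az":0,"jaw":1},{"tx":-30,"ty":40,"tz":0,"ax":0,"ay":0,"az":0,"jaw":1},{"tx":-22,"ty":42,"tz":0,"ax":0,"ay":0,"az":0,"jaw":1}]'
python3 -m jog '[{"tx":0,"ty":42,"tz":0,"ax":0,"ay":0,"az":0,"jaw":1},{"tx":0,"ty":0,"tz":0,"ax":0,"ay":0,"az":0,"jaw":1},{"tx":0,"ty":0,"tz":40,"ax":0,"ay":0,"az":0,"jaw":1},{"tx":0,"ty":0,"tz":0,"ax":0,"ay":0,"az":0,"jaw":1}]'
```

```text
time_s: 9.98
eef_pos: [616.6, 3.2, 228.7]
ee_rot: [-0.0, -0.057, 0.998, 0.0]
force: [-0.1, -0.8, 0.5]
grip_width: -0.004
grip_force: 0.0
time_s: 10.48
eef_pos: [609.8, 42.6, 186.8]
ee_rot: [-0.003, -0.057, 0.998, 0.0]
force: [-0.3, -0.9, 0.6]
grip_width: -0.002
grip_force: 0.0
```

```bash
python3 -m jog '[{"tx":0,"ty":0,"tz":40,"ax":0,"ay":0,"az":0,"jaw":1},{"tx":0,"ty":0,"tz":22,"ax":0,"ay":0,"az":0,"jaw":1},{"tx":8,"ty":0,"tz":0,"ax":0,"ay":0,"az":0,"jaw":1},{"tx":8,"ty":0,"tz":0,"ax":0,"ay":0,"az":0,"jaw":1},{"tx":8,"ty":0,"tz":0,"ax":0,"ay":0,"az":0,"jaw":1}]'
python3 -m jog '[{"tx":6,"ty":0,"tz":0,"ax":0,"ay":0,"az":0,"jaw":1},{"tx":6,"ty":0,"tz":0,"ax":0,"ay":0,"az":0,"jaw":1}]'
```

```text
time_s: 11.1
eef_pos: [587.2, 40.4, 128.9]
ee_rot: [0.001, -0.057, 0.998, -0.0]
force: [-0.1, -0.2, -0.0]
grip_width: 0.005
grip_force: 0.0
time_s: 11.35
eef_pos: [579.3, 39.4, 130.9]
ee_rot: [0.007, -0.057, 0.998, -0.0]
force: [19.0, 6.4, 14.4]
grip_width: -0.004
grip_force: 10.0
```

The push reads 19 N out and 14 N up, which fits friction along the rising bar. I'll follow the bar's arc, raising the tool as I push.

```bash
python3 -m jog '[{"tx":4,"ty":0,"tz":-4,"ax":0,"ay":0,"az":0,"jaw":1},{"tx":5,"ty":0,"tz":-3.5,"ax":0,"ay":0,"az":0,"jaw":1}]'
python3 -m jog '[{"tx":6,"ty":0,"tz":-3,"ax":0,"ay":0,"az":0,"jaw":1},{"tx":6,"ty":0,"tz":-2.5,"ax":0,"ay":0,"az":0,"jaw":1}]'
```

```text
time_s: 11.6
eef_pos: [569.6, 38.5, 138.1]
ee_rot: [0.006, -0.057, 0.998, -0.0]
force: [11.1, 3.9, 9.5]
grip_width: -0.001
grip_force: 5.7
time_s: 11.85
eef_pos: [556.1, 36.8, 142.5]
ee_rot: [0.003, -0.057, 0.998, -0.0]
force: [4.5, 0.4, 3.9]
grip_width: 0.001
grip_force: 2.3
```

```bash
python3 -m jog '[{"tx":6,"ty":0,"tz":-1.5,"ax":0,"ay":0,"az":0,"jaw":1},{"tx":6,"ty":0,"tz":-1,"ax":0,"ay":0,"az":0,"jaw":1},{"tx":6,"ty":0,"tz":-1,"ax":0,"ay":0,"az":0,"jaw":1}]'
python3 -m jog '[{"tx":6,"ty":0,"tz":0,"ax":0,"ay":0,"az":0,"jaw":1},{"tx":0,"ty":0,"tz":0,"ax":0,"ay":0,"az":0,"jaw":1},{"tx":0,"ty":0,"tz":0,"ax":0,"ay":0,"az":0,"jaw":1}]'
python3 - <<'E'
from h import *
C={n:capture(n) for n in("side","top")}
a=C["side"]["color"][150:300,250:420,::-1]; b=C["top"]["color"][190:340,270:440,::-1]
cv2.imwrite("pics/both3.png",cv2.resize(np.hstack([a,b]),(800,353),interpolation=2))
E
```

```text
time_s: 12.22
eef_pos: [535.6, 34.8, 143.4]
ee_rot: [-0.001, -0.057, 0.998, 0.0]
force: [-0.5, 0.4, -0.4]
grip_width: -0.002
grip_force: 0.0
time_s: 12.6
eef_pos: [530.6, 34.1, 143.7]
ee_rot: [-0.0, -0.057, 0.998, 0.0]
force: [0.3, -0.4, -0.3]
grip_width: 0.0
grip_force: 0.0
```

View pics/both3.png

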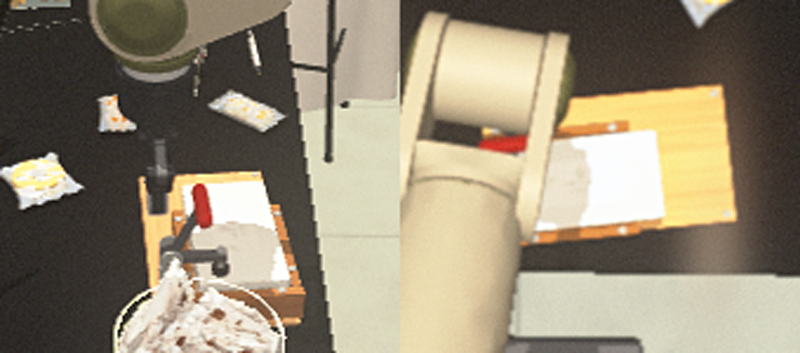

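The clamp has snapped over: in the side crop the handle is at (202,205), leaning over the box, and the pad arm lies on the lid at (220,262). I'll back away, verify and hand in.

```bash
python3 -m jog '[{"tx":-30,"ty":0,"tz":0,"ax":0,"ay":0,"az":0,"jaw":1},{"tx":-40,"ty":0,"tz":-10,"ax":0,"ay":0,"az":0,"jaw":1},{"tx":0,"ty":0,"tz":-50,"ax":0,"ay":0,"az":0,"jaw":1},{"tx":0,"ty":0,"tz":-50,"ax":0,"ay":0,"az":0,"jaw":1},{"tx":0,"ty":0,"tz":0,"ax":0,"ay":0,"az":0,"jaw":1}]'
python3 -m jog '[{"tx":0,"ty":0,"tz":0,"ax":0,"ay":0,"az":0,"jaw":1},{"tx":0,"ty":0,"tz":0,"ax":0,"ay":0,"az":0,"jaw":1}]'
python3 - <<'E'
from h import *
C={n:capture(n) for n in("side","top")}
for q in("box_center","lever_bar"):
    r={n:place_of(q,n)[:1] for n in C}
    print(q,[np.round(x,1) for x in tri(C["side"],r["side"][0]["centre"],C["top"],r["top"][0]["centre"])] if all(r.values()) else r)
a=C["side"]["color"][150:300,250:420,::-1]; b=C["top"]["color"][190:340,270:440,::-1]
cv2.imwrite("pics/both4.png",cv2.resize(np.hstack([a,b]),(800,353),interpolation=2))
E
```

```text
time_s: 13.32
eef_pos: [601.5, 42.1, 257.7]
ee_rot: [0.004, -0.057, 0.998, -0.001]
force: [-0.5, -0.4, -0.0]
grip_width: -0.0
grip_force: 0.0
time_s: 13.58
eef_pos: [599.7, 42.1, 252.3]
ee_rot: [-0.001, -0.057, 0.998, 0.0]
force: [0.7, 0.0, 0.1]
grip_width: 0.002
grip_force: 0.0
box_center [array([443.2, -44. ,  27.2]), array([3.1, 3.1])]
lever_bar [array([485.4,  36.8, 151.3]), array([5.6, 5.6])]
```

View pics/both4.png

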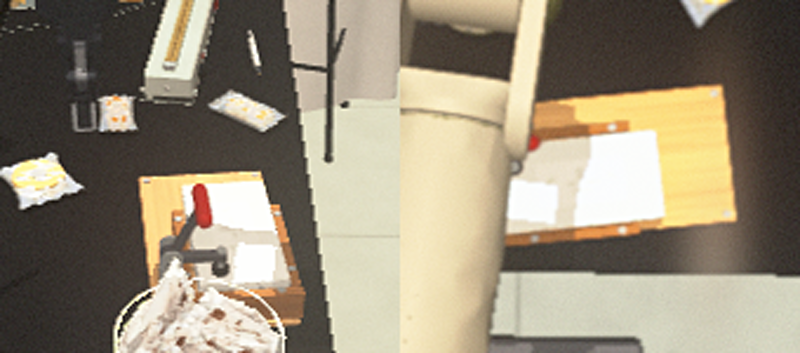

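The clamp stays shut, with the handle at (202,205) measured at jig x 46.5 and height 151 mm. The box is home, the gripper is clear and the bystanders in view have not moved.

```bash
python3 -c "from rig import finish_job; print(finish_job())"
```

```text
the job is handed in; nothing more can be done
None
```

The box is home against the end stop and the toggle clamp has snapped shut with its pad on the lid; I handed the job in after about 13.6 s on the robot's clock, and no verdict was returned.

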